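Set the mixer timer four clicks on and start it

TASK

Set the timer of the tube mixer: with a fingertip against the side of the dial's raised wing, push the dial clockwise (seen from above) exactly four clicks on from where it stands, never past the fourth and without pinching the wing between the fingers. Then press the round start button on the same console fully down with a fingertip, let it come back up, and draw clear. Leave the mixer and the small things lying and standing on and in front of both machines where they are.

Things in the scene. Friction and masses are not known exactly. Their poses are not given: they have to be found in the camera images.
- dial (a joint): Click-stop dial on the timer console: grey disc, diameter 100 mm, 12 mm thick, with one raised wing. Value in rad grows clockwise seen from above. Nine click stops 20 deg (0.349 rad) apart: 0, 0.349 .. 2.79; starts in one of the first four. Leaving a stop takes about 3 N at 30 mm from the axis; past half-way it snaps into the next stop and stays.
- dial_centre (a point): Centre of the dial disc, on its axis, at the height of the disc's top face.
- wing_tip (a point): Outer end of the dial's raised wing, at its top edge, 45 mm from the dial axis; from dial_centre to here is the way the wing points. The wing is a grey upright bar along a radius, from a hub (radius 13 mm, 17 mm high over the disc) out to 45 mm, 16 mm thick, 24 mm high over the disc.
- start (a joint): Start button, a round white spring button of 16 mm radius in a grey round housing on the console's top panel, 140 mm from the dial axis. 0 m when up, 0.006 m when fully down; fully down takes 5 N, and it springs back.
- start_top (a point): Centre of the top face of the start button (up). It is pressed straight down.
- console: Timer console, a white box fixed to the table, 170 mm (x) by 260 mm (y) by 60 mm high, origin under its centre, z up. In its own frame the dial axis is at x 0, y +55 mm and the start button at x 0, y -85 mm. Nine black ticks round the dial mark the click stops.
- mixer: Grey tube mixer fixed to the table beside the console, 160 by 180 mm, 122 mm high with its tubes; origin under its centre. Not to be touched.
- vial: Loose capped vial, 26 mm across, 45 mm high, standing on the console's panel at about x +60, y -45 mm of the console frame; origin under its centre. Leave alone.
- cassette: Loose white test cassette 20 x 70 x 5 mm lying on the console's panel at about x -60, y -40 mm of the console frame; origin under its centre. Leave alone.
- reagent: Loose capped bottle, 38 mm across, 75 mm high, on the table just in front of the console; origin under its centre. Leave alone.
- marker: Loose marker pen 130 mm long, 14 mm thick, lying in front of the console along its own y; origin under its centre. Leave alone.
- cassettes: Loose pile of three cassettes, 20 x 70 x 15 mm, in front of the mixer; origin under its centre. Leave alone.
- cap_tube: Loose white capped tube, 28 mm across, 60 mm high, standing in front of the mixer; origin under its centre. Leave alone.

How it is judged:
By the outcome, as a careful person would: the job done as asked, in the order asked, and still so for the second after the job is handed in, with the robot touching nothing.
It also fails if it takes over 48 s, if anything falls off the work surface, if the arm or the gripper's body presses on something with over 40 N, if the wrist force passes 120 N, or if a joint passes its speed limit or range.

ROBOT

A 6-joint arm with a two-finger parallel gripper is mounted at the origin on the work surface. World frame = base frame: x ahead of the robot, y to its left, z up, the work surface at z = 0. Lengths are in mm, angles in degrees, forces in N, time in s.
With the tool pointing down it reaches from about 300 to 850 mm from the base axis. Payload 4.2 kg.
Tool frame: the origin (TCP) lies midway between the tips of the shut fingers; the grasp point (between the pads) lies 19 mm behind it; x points along the fingers, z is the direction in which the jaws open and shut, and the axes are right-handed (so a half turn about x gives the same grasp; the last joint's range is limited). The gripper opens to 91 mm and grips with 3 to 60 N. Pads are 32 mm wide; open, the fingers measure 118 mm over their backs; the gripper's body (76 mm by 178 mm) begins 60 mm behind the grasp point.
Start: joints at [70.302, 18.312, 89.639, -0, 72.044, -1.146], TCP at [182.951, 545.135, 213.976] pointing down, gripper open.
Joint ranges: [-177.97, 177.97], [-48.28, 115.42], [12.27, 149.76], [-77.06, 257.06], [2.81, 150.46], [-146.56, 146.56]. Speed limits (degrees/s): [147.25, 147.25, 180, 180, 180, 180].

INTERFACE

Orientations are given as [roll, pitch, yaw] about the fixed x, y, z axes, in that order (R = Rz(yaw) Ry(pitch) Rx(roll)).
In Python, from workcell import env gives the robot as it stands.
- The arm moves only by the tool send_rows, never from a script. Its argument "commands" is a list that holds one entry, the list of rows, each a list of 6 numbers: the shift along the tool's x, y, z normalised to -1 to 1, where 1 is 0.1 m, then the turn, a rotation vector about the tool's x, y, z normalised to -1 to 1, where 1 is 2 pi rad. In form: [[[x, y, z, wx, wy, wz], ...]]. A call has 1 to 20 rows; each row is the pose to reach, as a shift and turn from the pose commanded when the call began, along the tool's axes at that moment, turning the shorter way round; what a row does not reach only later rows make up. A row lasts 1/8 s, in which the tool goes at most 62.5 mm and 10.7 degrees, less where a joint would pass 70% of its speed; a pose out of reach is approached as far as the arm can. A call with a number of a shift or a turn outside -1 to 1 is refused whole. A call with a gripper value outside its range is refused whole. "jaw" is the closure, from -1 (fully open) to 1 (shut), so that 0 is half open, set as the call begins (left out, the last holds). The fingers move at their own pace and stop on an object; "force" is the grip in N (left out, the last holds). Time passes only in rows, so rows that repeat a pose let the fingers close. It gives the time, the measured TCP pose, the force and the opening at its end, in the units of the state.
- env.state(): the state, without advancing time (a new reading comes with each control period).
- env.grab_frame(name): name is "scene" or "side" or "wrist"; returns (picture, depth): 480x640x3 uint8, red, green, blue; 480x640 float32, mm along the optical axis (not along the pixel's ray), 0 where there is no reading.
- env.get_calibration(name): a dict with "mtx" (3x3 intrinsics, pixels), "camera_from_world" (4x4, takes a point from world to camera coordinates). Camera axes: x right, y up, looking along -z (the intrinsics and any distortion apply to the point x, -y, -z); pixel columns grow to the right and rows downward; lengths in mm; the calibration is good to about 2 mm. The wrist camera is an equidistant fisheye: a pixel r from the principal point sees the ray r / f radians off the axis. A picture is of the moment at which its call begins: read the wrist's pose just before it. get_calibration takes no time and is no camera call; for the wrist camera it gives the pose at the moment of the call.
- env.job_done(): hands the job in, once; it reports no verdict.
The state is a dict: "time_s": time; "qpos": joint angles; "qvel": joint speeds; "effort": joint torques, N m; "ee_pos": TCP position; "ee_rot": TCP orientation; "force": force on the tool from outside, world axes, zero at the start; "torque": the same for the moment, N m; "gripper_width": finger opening in mm.
Only numpy, scipy, OpenCV 4.12 (cv2) and the standard library are available. Lean on these libraries where they do the work, as an engineer would, in place of code of your own. Each camera call takes 0.05 s, during which the arm holds its last target.

## Working session

There is one attempt and no reset: what is moved stays moved. The work goes in short steps, Python scripts to look and compute and a tool call to move; the robot and the scene stay as the last step left them, time stands still between calls to the robot, and variables do not carry over. Pictures are saved under pics/ and viewed, and the job is handed in when it is done.

Besides the shell and the picture viewer there is one more tool, called after "Request:" by a JSON object that holds its "method" and its "body". send_rows: Moves the arm, as the interface text tells. Its arguments: {"type":"object","properties":{"commands":{"type":"array","items":{"type":"array","items":{"type":"array","items":{"type":"number","minimum":-1,"maximum":1}}}},"jaw":{"type":"number"},"force":{"type":"number"}},"required":["commands"]}

```bash
mkdir -p pics; ls
python3 - <<'E'
from workcell import env
import cv2
print(env.state())
for n in ["scene","side","wrist"]:
    c=env.get_calibration(n); print(n,c)
    p,d=env.grab_frame(n)
    cv2.imwrite(f"pics/{n}0.png",p[:,:,::-1])
    import numpy as np
    np.save(f"{n}0d.npy",d); np.savez(f"{n}0c.npz",mtx=c["mtx"],T=c["camera_from_world"])
E
```

```text
pics
{'time_s': 0.0, 'qpos': array([ 7.03010103e+01,  1.83522492e+01,  8.97062958e+01, -2.36311138e-04,
        7.20418275e+01, -1.14464675e+00]), 'qvel': array([-0.00634579,  0.06646744, -0.00433886,  0.01535911,  0.0488239 ,
       -0.08148636]), 'effort': array([ 3.26550500e-03, -4.12470889e+01, -2.31980485e+01,  7.31965899e-02,
        4.55380068e-02, -1.42082604e-04]), 'ee_pos': array([182.7895421 , 544.65251794, 213.11491338]), 'ee_rot': array([ 178.98360203,   89.8996272 , -109.57066785]), 'force': array([1.10086956, 0.19078519, 0.19501056]), 'torque': array([ 0.01658134,  0.00070016, -0.04203757]), 'gripper_width': 90.8239925305012}
scene {'mtx': array([[441.1400418 ,   0.        , 322.75260731],
       [  0.        , 441.1400418 , 241.73819672],
       [  0.        ,   0.        ,   1.        ]]), 'camera_from_world': array([[ 5.39638257e-01,  8.41843313e-01, -9.50722049e-03,
        -2.73008291e+02],
       [-6.69726919e-01,  4.36096328e-01,  6.01070584e-01,
         2.98332418e+02],
       [ 5.10153316e-01, -3.17993441e-01,  7.99139391e-01,
        -1.25146483e+03],
      
[... 443 characters left out ...]
    [-1.34454599e-01,  8.44275980e-01,  5.18767800e-01,
        -1.06573763e+03],
       [ 0.00000000e+00,  0.00000000e+00,  0.00000000e+00,
         1.00000000e+00]])}
wrist {'mtx': array([[371.64829954,   0.        , 313.59251966],
       [  0.        , 371.64829954, 240.73088525],
       [  0.        ,   0.        ,   1.        ]]), 'camera_from_world': array([[ 3.16661029e-01,  9.48538765e-01, -6.91616050e-05,
        -5.74147073e+02],
       [-9.07200590e-01,  3.02839363e-01, -2.92019537e-01,
         3.43442838e+01],
       [-2.76970906e-01,  9.25339505e-02,  9.56412351e-01,
        -3.91196215e+02],
       [ 0.00000000e+00,  0.00000000e+00,  0.00000000e+00,
         1.00000000e+00]])}
```

View pics/scene0.png

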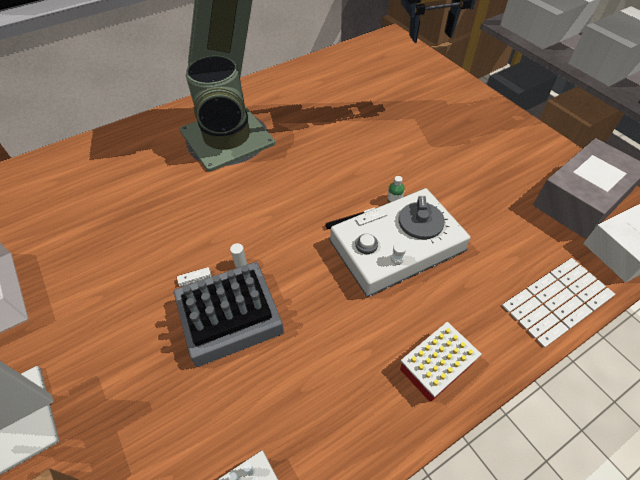

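View pics/side0.png

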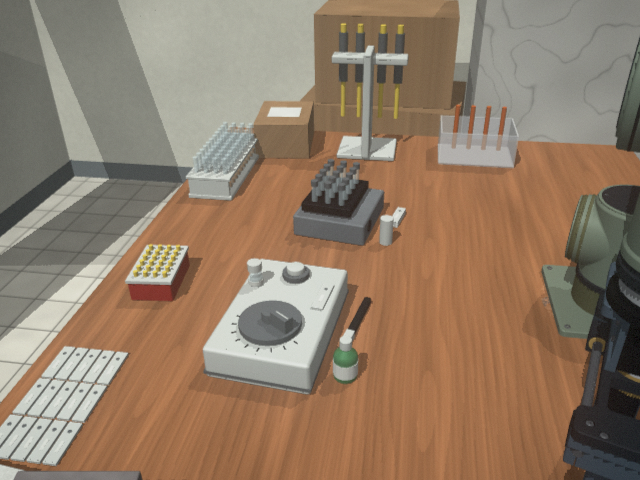

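View pics/wrist0.png

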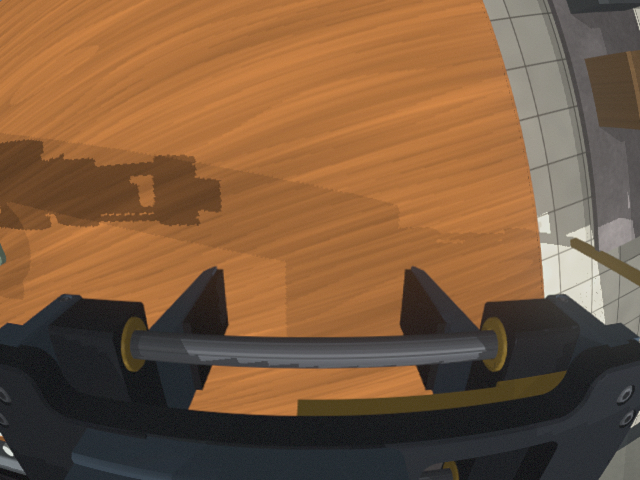

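The scene view shows the console around (400,240): dial at (422,220), button at (368,242), vial (399,255), cassette (372,216). In the side view the dial is at (270,322) and the button at (295,271). I'll enlarge both next.

```bash
cat > h.py <<'E'
import numpy as np
def ray(K,T,u,v):
    d=np.array([(u-K[0,2])/K[0,0],-(v-K[1,2])/K[1,1],-1.0])
    R=T[:3,:3];o=-R.T@T[:3,3];return o,R.T@d
def onz(K,T,u,v,z):
    o,d=ray(K,T,u,v);return o+d*(z-o[2])/d[2]
def proj(K,T,p):
    q=T[:3,:3]@np.asarray(p,float)+T[:3,3]
    return np.array([K[0,0]*q[0]/-q[2]+K[0,2],K[1,1]*-q[1]/-q[2]+K[1,2]])
def load(n,i=0):
    c=np.load(f"{n}{i}c.npz");return c["mtx"],c["T"]
E
python3 - <<'E'
import cv2,numpy as np
from h import *
a=cv2.imread("pics/scene0.png")[170:310,310:490]; cv2.imwrite("pics/sc_crop.png",cv2.resize(a,None,fx=4.2,fy=4.2,interpolation=cv2.INTER_CUBIC))
a=cv2.imread("pics/side0.png")[245:395,195:385]; cv2.imwrite("pics/si_crop.png",cv2.resize(a,None,fx=4,fy=4,interpolation=cv2.INTER_CUBIC))
for n,pts in dict(scene=[(422,220),(368,242)],side=[(270,322),(295,271)]).items():
    K,T=load(n)
    d=np.load(f"{n}0d.npy")
    for (u,v) in pts: print(n,u,v,onz(K,T,u,v,72).round(1), d[v,u])
E
```

```text
scene 422 220 [577.7 213.2  72. ] 957.62274
scene 368 242 [562.   78.4  72. ] 922.26385
side 270 322 [568.3 223.9  72. ] 910.1556
side 295 271 [557.5  80.4  72. ] 1023.19135
```

View pics/sc_crop.png

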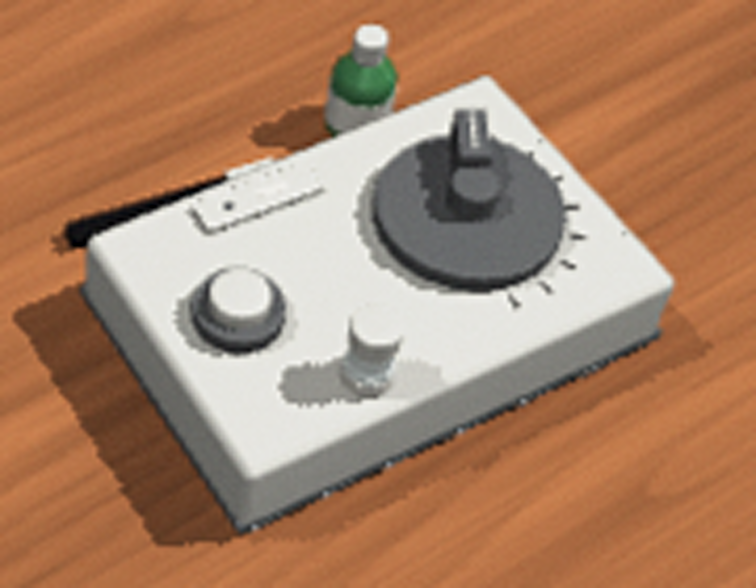

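View pics/si_crop.png

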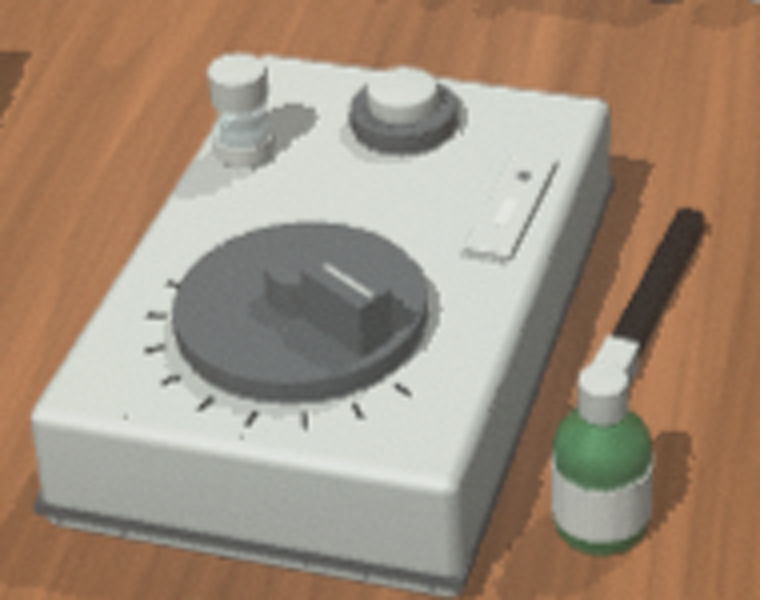

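Run:
```python
import cv2,numpy as np
from h import *
K,T=load("side");f=lambda u,v:(195+(u+.5)/4-.5,245+(v+.5)/4-.5)
tk=[(402,390),(358,410),(305,420),(251,418),(205,404),(171,380),(154,349),(157,315),(173,286)]
P=np.array([onz(K,T,*f(*t),60)[:2] for t in tk])
from scipy.optimize import least_squares
r=least_squares(lambda x:np.hypot(*(P-x[:2]).T)-x[2],[568,224,60]).x
print("centre",r); ang=np.degrees(np.arctan2(*(P-r[:2]).T[::-1]));print(ang.round(1),np.diff(ang).round(1))
# disc top edge by eye (side): left (174,305) right(427,300) top(300,224)
Ks,Ts=load("scene");g=lambda u,v:(310+(u+.5)/4.2-.5,170+(v+.5)/4.2-.5)
tks=[(558,178),(571,207),(578,237),(568,265),(545,288),(515,300)]
Q=np.array([onz(Ks,Ts,*g(*t),60)[:2] for t in tks]);print("scene ticks ang about r",np.degrees(np.arctan2(*(Q-r[:2]).T[::-1])).round(1),np.hypot(*(Q-r[:2]).T).round(1))
# wing line
a,b=[onz(K,T,*f(*t),96) for t in [(325,264),(374,296)]]
print("wing line side",a.round(1),b.round(1),np.degrees(np.arctan2(*(b-a)[:2][::-1])), np.degrees(np.arctan2(*(b[:2]-r[:2])[::-1])), np.hypot(*(b[:2]-r[:2])))
# wing top end corners side: (358,318)? (389,290)
for t in [(360,318),(390,291),(302,277),(330,258)]: 
    p=onz(K,T,*f(*t),96);print("side corner",t,p.round(1),(p[:2]-r[:2]).round(1))
for t in [(455,110),(487,110)]:
    p=onz(Ks,Ts,*g(*t),96);print("scene corner",t,p.round(1),(p[:2]-r[:2]).round(1))
# corners of console top z=60
for t in [(36,415),(455,488),(607,100),(262,57)]: print("side con",onz(K,T,*f(*t),60).round(1))
for t in [(90,240),(488,77),(671,285),(248,478)]: print("scene con",onz(Ks,Ts,*g(*t),60).round(1))
# start housing button top guess z 80
for z in (70,80,90): print(z,onz(K,T,*f(404,88),z).round(1),onz(Ks,Ts,*g(240,292),z).round(1))
# ellipses of disc
for n,K_,T_ in (("side",K,T),("scene",Ks,Ts)):
    print(n,"cam pos",(-T_[:3,:3].T@T_[:3,3]).round(0))
# depth heights
def pt(n,K,T,u,v):
    d=np.load(n+"0d.npy")[int(round(v)),int(round(u))];o,dr=ray(K,T,u,v);return o+dr*d
print("disc",pt("side",K,T,*f(230,300)),"panel",pt("side",K,T,*f(120,400)),"btn",pt("side",K,T,*f(404,85)),pt("scene",Ks,Ts,*g(240,290)),"wing",pt("side",K,T,*f(350,290)),"disc scene",pt("scene",Ks,Ts,*g(500,250)))
```

```text
centre [570.74584842 216.60230916  58.24419298]
[143.9 124.7 104.7  84.4  64.8  45.   25.    4.5 -13.9] [-19.2 -20.1 -20.2 -19.6 -19.8 -20.  -20.5 -18.5]
scene ticks ang about r [ 82.6  62.3  42.2  22.5   2.7 -14.8] [59.2 57.4 59.4 59.7 60.1 59.5]
wing line side [557.5 224.5  96. ] [534.9 240.8  96. ] 144.21115581841266 145.9784611613514 43.2310640204087
side corner (360, 318) [537.4 254.2  96. ] [-33.3  37.6]
side corner (390, 291) [529.5 237.   96. ] [-41.2  20.4]
side corner (302, 277) [564.4 233.5  96. ] [-6.3 16.9]
side corner (330, 258) [556.5 220.6  96. ] [-14.3   4. ]
scene corner (455, 110) [532.5 234.7  96. ] [-38.3  18.1]
scene corner (487, 110) [541.7 248.8  96. ] [-29.1  32.2]
side con [656.8 284.4  60. ]
side con [494.1 300.2  60. ]
side con [470.5  46.   60. ]
side con [633.4  33.1  60. ]
scene con [476.7  41.1  60. ]
scene con [500.6 293.1  60. ]
scene con [664.5 274.8  60. ]
scene con [639.9  24.2  60. ]
70 [559.7  63.8  70. ] [553.3  81.7  70. ]
80 [556.5  78.3  80. ] [559.   76.7  80. ]
90 [553.2  92.9  90. ] [564.8  71.6  90. ]
side cam pos [368. 917. 657.]
scene cam pos [ 986. -298.  818.]
disc [597.15241371 223.18504741  72.81075372] panel [627.68059387 272.68227218  60.85032888] btn [556.89859031  76.13118991  80.07559665] [558.46439279  77.0192844   80.77152269] wing [544.61344601 238.65272978  96.06863343] disc scene [605.93499453 207.57912679  73.32152034]
```

```bash
cat >> h.py <<'E'
from scipy.spatial.transform import Rotation as Ro
def eul(e): return Ro.from_euler('xyz',e,degrees=True)
def Rt(ang,sgn=1):
    # tool x down, tool z along world dir angle ang
    a=np.radians(ang); x=np.array([0,0,-1.]); z=np.array([np.cos(a),np.sin(a),0]); y=np.cross(z,x)
    return Ro.from_matrix(np.c_[x,y,z])
def row(p0,R0,p1,R1):
    d=R0.inv().apply(np.asarray(p1)-p0)/100; w=(R0.inv()*R1).as_rotvec()/(2*np.pi); return np.r_[d,w].round(4)
E
python3 - <<'E'
import numpy as np
from h import *
R=eul([178.98360203,89.8996272,-109.57066785]);print(R.as_matrix().round(3)); 
z=R.as_matrix()[:,2];print(np.degrees(np.arctan2(z[1],z[0])))
# depth around button
K,T=load("scene");d=np.load("scene0d.npy");Ks,Ts=load("side");ds=np.load("side0d.npy")
for n,K,T,d in (("scene",K,T,d),("side",Ks,Ts,ds)):
    H={}
    for v in range(480):
        for u in range(640):
            if d[v,u]>0 and 0:pass
    vv,uu=np.mgrid[0:480,0:640]
    D=np.stack([(uu-K[0,2])/K[0,0],-(vv-K[1,2])/K[1,1],-np.ones_like(uu,float)],-1)*d[...,None]
    W=(D-T[:3,3])@T[:3,:3]
    m=np.hypot(W[...,0]-558,W[...,1]-77.2)
    for a in range(0,44,3):
        s=(m>=a)&(m<a+3)&(W[...,2]>40); print(n,a,s.sum(),np.percentile(W[...,2][s],[0,25,50,75,100]).round(1) if s.sum() else "")
    np.save(n+"W.npy",W)
E
```

```text
[[-0.001 -0.948  0.318]
 [-0.002  0.318  0.948]
 [-1.     0.    -0.002]]
71.44573167930133
scene 0 6 [78.5 80.6 81.8 83.5 84.5]
scene 3 14 [80.5 80.9 81.6 82.4 83.7]
scene 6 28 [78.3 80.8 82.  82.6 83.7]
scene 9 32 [79.3 80.6 81.7 82.3 84.9]
scene 12 37 [78.8 80.6 81.1 81.6 83.8]
scene 15 75 [68.7 72.5 75.2 79.  82.7]
scene 18 56 [68.2 70.5 71.6 73.3 81. ]
scene 21 76 [57.3 68.4 70.3 71.5 73.5]
scene 24 101 [57.4 59.4 61.9 66.5 74.9]
scene 27 71 [56.7 58.7 59.3 60.1 63.5]
scene 30 101 [56.4 58.6 59.6 60.4 63.9]
scene 33 109 [54.9 58.7 59.4 60.3 62.5]
scene 36 128 [55.7 58.7 59.7 60.7 63. ]
scene 39 132 [56.  58.5 59.4 60.3 62.6]
scene 42 151 [54.1 58.  59.4 60.2 63.3]
side 0 4 [79.9 79.9 80.9 81.9 82.3]
side 3 19 [79.2 80.9 81.5 82.3 83.7]
side 6 22 [78.8 80.9 81.4 81.9 82.4]
side 9 33 [79.2 80.7 81.2 81.6 84.8]
side 12 48 [70.1 79.2 80.5 81.6 83.1]
side 15 94 [68.7 72.5 76.2 79.1 84. ]
side 18 60 [68.4 70.8 71.6 72.5 82.4]
side 21 98 [56.7 62.5 68.7 71.  73.4]
side 24 143 [56.9 60.1 63.4 68.2 73.7]
side 27 73 [55.6 58.9 59.4 60.2 73.4]
side 30 83 [56.3 58.7 59.3 59.9 61.9]
side 33 90 [56.  58.7 59.3 60.1 62.1]
side 36 117 [56.  58.6 59.4 60.1 62. ]
side 39 120 [56.3 58.7 59.5 60.2 62.2]
side 42 133 [56.3 58.6 59.3 60.  62.4]
```

```bash
cat >> h.py <<'E'
C=np.array([571.3,216.8])
def fing(phi,z,r=34,off=21.5,c=C):
    a=np.radians(phi);w=np.array([np.cos(a),np.sin(a)]);t=np.array([np.sin(a),-np.cos(a)])
    return np.r_[c+r*w-off*t,z],Rt(phi-90)
E
python3 - <<'E'
from h import *
p0=np.array([182.951,545.135,213.976]);R0=Rt(71.448)
p1,R1=fing(170,200)
print(p1); print(row(p0,R0,p1,R1))
E
```

```text
[534.08310058 201.53067135 200.        ]
[ 0.1398 -4.4221 -2.1403 -0.0238  0.      0.    ]
```

Request:
{"method": "send_rows", "body": {"commands": [[[0, -0.3, -0.14, 0, 0, 0], [0, -0.6, -0.28, 0, 0, 0], [0, -0.88, -0.43, 0, 0, 0]]], "jaw": 1, "force": 20}}

```text
time_s: 0.52
ee_pos: [253.3, 475.5, 213.6]
ee_rot: [179.8, 90.0, -108.7]
force: [-0.1, 0.1, 0.1]
gripper_width: 63.9
```

Request:
{"method": "send_rows", "body": {"commands": [[[0, -0.44, -0.21, 0, 0, 0], [0, -0.88, -0.43, 0, 0, 0]]]}}

```text
time_s: 0.78
ee_pos: [323.2, 406.5, 213.7]
ee_rot: [173.4, 90.0, -115.1]
force: [0.5, 0.5, -1.0]
gripper_width: 44.0
```

Request:
{"method": "send_rows", "body": {"commands": [[[0, -0.44, -0.21, 0, 0, 0], [0, -0.88, -0.43, 0, 0, 0]]]}}

```text
time_s: 1.02
ee_pos: [393.1, 337.6, 213.8]
ee_rot: [91.9, 90.0, 163.3]
force: [0.5, -0.1, 0.6]
gripper_width: 24.3
```

Request:
{"method": "send_rows", "body": {"commands": [[[0, -0.44, -0.21, 0, 0, 0], [0, -0.88, -0.43, 0, 0, 0]]]}}

```text
time_s: 1.27
ee_pos: [462.8, 268.8, 213.8]
ee_rot: [85.5, 90.0, 156.9]
force: [0.7, 0.1, 0.6]
gripper_width: 3.9
```

Request:
{"method": "send_rows", "body": {"commands": [[[0, -0.3, -0.14, 0, 0, 0], [0, -0.6, -0.28, 0, 0, 0], [0, -0.88, -0.43, 0, 0, 0], [0, -0.88, -0.43, 0, 0, 0], [0, -0.88, -0.43, 0, 0, 0]]]}}

```text
time_s: 1.9
ee_pos: [531.0, 201.7, 213.7]
ee_rot: [92.9, 89.9, 164.3]
force: [-0.6, 0.7, -0.0]
gripper_width: 0.3
```

Positions track well. I'll look at the shut fingers and the dial through the wrist camera.

Run:
```python
from workcell import env
import cv2,numpy as np
s=env.state();print(s["ee_pos"],s["ee_rot"],s["qpos"])
for n in ["wrist","side"]:
    c=env.get_calibration(n); p,d=env.grab_frame(n)
    cv2.imwrite(f"pics/{n}1.png",p[:,:,::-1]);np.save(f"{n}1d.npy",d); np.savez(f"{n}1c.npz",mtx=c["mtx"],T=c["camera_from_world"])
a=cv2.imread("pics/side1.png")[170:395,150:450]; cv2.imwrite("pics/si1_crop.png",cv2.resize(a,None,fx=2.6,fy=2.6,interpolation=cv2.INTER_CUBIC))
```

```text
[531.01444452 201.65862856 213.65981793] [ 92.90671328  89.93025762 164.34986316] [ 1.96109479e+01  1.77239317e+01  9.05506590e+01  4.23871087e-02
  7.17823607e+01 -5.18454734e+01]
```

View pics/wrist1.png

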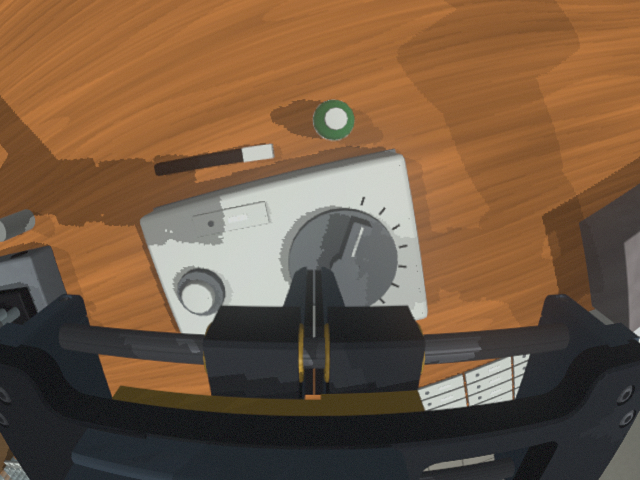

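View pics/si1_crop.png

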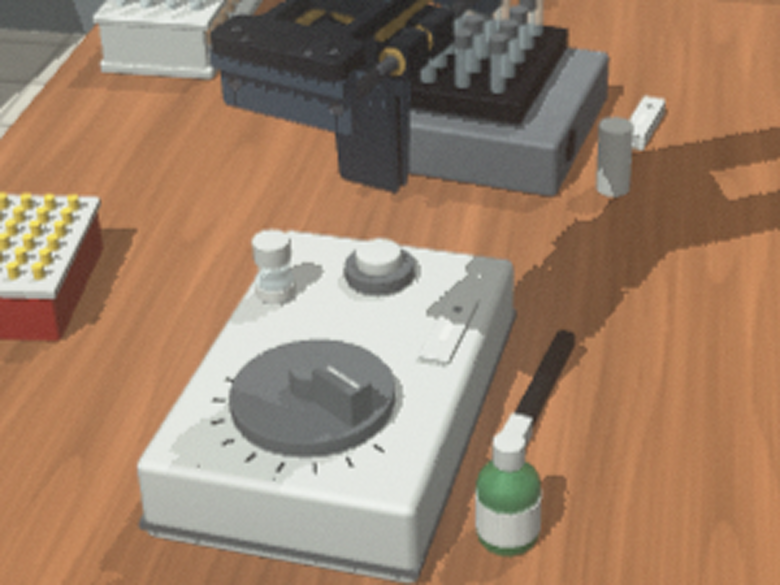

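The wrist view shows the fingers shut, with tips at about (315,272). The dial is at (343,257) with the wing up-right, the button at (197,296) and the ticks from (363,201) to (383,299). I'll cross-check the dial centre from this view.

```bash
cat >> h.py <<'E'
def wray(K,T,u,v):
    x=(u-K[0,2])/K[0,0];y=(v-K[1,2])/K[1,1];r=np.hypot(x,y)
    d=np.array([np.sin(r)*x/r,-np.sin(r)*y/r,-np.cos(r)])
    R=T[:3,:3];return -R.T@T[:3,3],R.T@d
def wonz(K,T,u,v,z):
    o,d=wray(K,T,u,v);return o+d*(z-o[2])/d[2]
E
python3 - <<'E'
import cv2
from h import *
from scipy.optimize import least_squares
K,T=load("wrist",1)
im=cv2.imread("pics/wrist1.png");cv2.imwrite("pics/w1c.png",cv2.resize(im[180:320,270:430],None,fx=5,fy=4.28,interpolation=cv2.INTER_CUBIC)[:600])
tk=[(363,201),(380,211),(394,225),(400,245),(402,266),(396,283),(383,299)]
P=np.array([wonz(K,T,*t,60)[:2] for t in tk])
r=least_squares(lambda x:np.hypot(*(P-x[:2]).T)-x[2],[570,217,58]).x;print(r)
print(np.degrees(np.arctan2(*(P-r[:2]).T[::-1])).round(1))
print("btn",wonz(K,T,198,296,81).round(1))
for t in [(351,257),(366,222)]: print("wing line",wonz(K,T,*t,96).round(1))
E
```

```text
[572.85284093 212.7066661   59.97177513]
[141.9 124.4 106.3  86.7  66.2  48.9  29.2]
btn [557.6  78.9  81. ]
wing line [559.5 224.5  96. ]
wing line [534.8 244.7  96. ]
```

View pics/w1c.png

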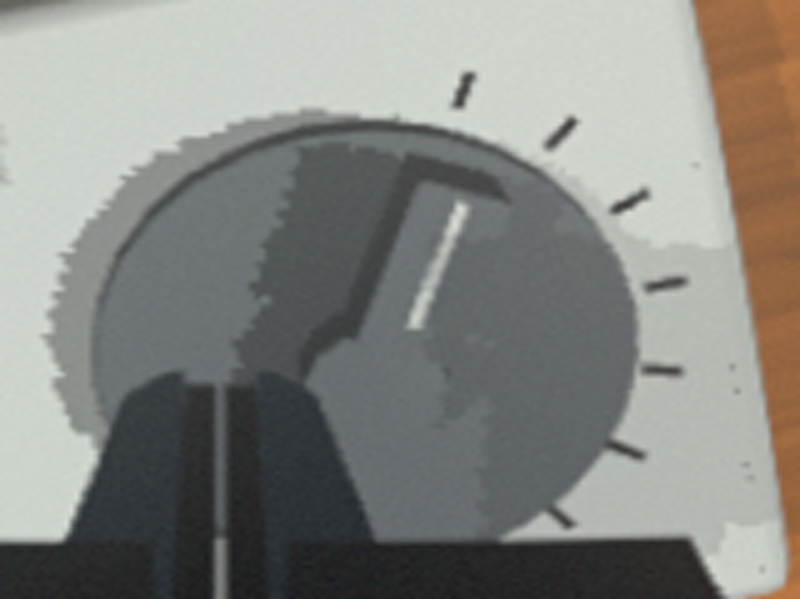

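Run:
```python
from h import *
R0=Rt(71.448);p=np.array([182.951,545.135,213.976])+R0.apply([0,-440,-215]);print(p)
for ph,z in ((172,130),(172,84)): print(fing(ph,z)[0],row(p,R0,*fing(ph,z)))
```

```text
[531.68100945 201.31472644 213.976     ]
[534.63866399 200.24112195 130.        ] [ 8.398e-01 -3.150e-02 -8.000e-04 -2.930e-02  0.000e+00  0.000e+00]
[534.63866399 200.24112195  84.        ] [ 1.2998e+00 -3.1500e-02 -8.0000e-04 -2.9300e-02  0.0000e+00  0.0000e+00]
```

Request:
{"method": "send_rows", "body": {"commands": [[[0.2, -0.01, 0, -0.015, 0, 0], [0.45, -0.03, 0, -0.029, 0, 0], [0.7, -0.03, 0, -0.029, 0, 0], [0.84, -0.03, 0, -0.029, 0, 0]]]}}

```text
time_s: 2.5
ee_pos: [533.4, 200.9, 128.8]
ee_rot: [108.6, 89.9, -169.4]
force: [-0.3, -0.1, -0.3]
gripper_width: 0.8
```

Request:
{"method": "send_rows", "body": {"commands": [[[0.1, 0, 0, 0, 0, 0], [0.22, 0, 0, 0, 0, 0], [0.34, 0, 0, 0, 0, 0], [0.42, 0, 0, 0, 0, 0], [0.46, 0, 0, 0, 0, 0], [0.46, 0, 0, 0, 0, 0], [0.46, 0, 0, 0, 0, 0]]]}}

```text
time_s: 3.38
ee_pos: [534.8, 200.5, 84.3]
ee_rot: [-57.0, 90.0, 24.9]
force: [0.2, -0.4, 0.6]
gripper_width: 0.6
```

Run:
```python
from workcell import env
import cv2,numpy as np
s=env.state();print(s["time_s"],s["ee_pos"],s["force"])
z=np.array([0])
for n in ["side","wrist"]:
    p,d=env.grab_frame(n);cv2.imwrite(f"pics/{n}2.png",p[:,:,::-1])
a=cv2.imread("pics/side2.png")[245:395,195:385]; b=cv2.imread("pics/wrist2.png")[170:330,230:430]
cv2.imwrite("pics/m2.png",np.hstack([cv2.resize(a,(400,316),interpolation=cv2.INTER_CUBIC),cv2.resize(b,(395,316),interpolation=cv2.INTER_CUBIC)]))
```

```text
3.375 [534.83740859 200.46476434  84.29667988] [ 0.24842201 -0.43978153  0.57289692]
```

View pics/m2.png

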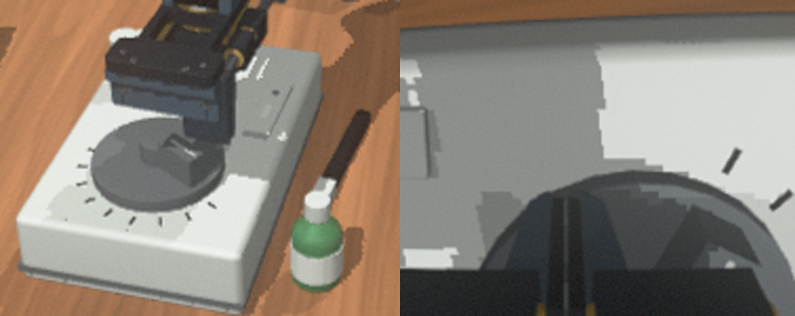

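Run:
```python
import numpy as np
for d in [2,4,5,6,8,10,12,14,15,16,18,20,22,24,25,30]:
    a=np.radians(d);print(d,[0,round((34*(np.cos(a)-1)+21.5*np.sin(a))/100,4),round((34*np.sin(a)+21.5*(1-np.cos(a)))/100,4),round(d/360,4),0,0])
```

```text
2 [0, np.float64(0.0073), np.float64(0.012), 0.0056, 0, 0]
4 [0, np.float64(0.0142), np.float64(0.0242), 0.0111, 0, 0]
5 [0, np.float64(0.0174), np.float64(0.0305), 0.0139, 0, 0]
6 [0, np.float64(0.0206), np.float64(0.0367), 0.0167, 0, 0]
8 [0, np.float64(0.0266), np.float64(0.0494), 0.0222, 0, 0]
10 [0, np.float64(0.0322), np.float64(0.0623), 0.0278, 0, 0]
12 [0, np.float64(0.0373), np.float64(0.0754), 0.0333, 0, 0]
14 [0, np.float64(0.0419), np.float64(0.0886), 0.0389, 0, 0]
15 [0, np.float64(0.0441), np.float64(0.0953), 0.0417, 0, 0]
16 [0, np.float64(0.0461), np.float64(0.102), 0.0444, 0, 0]
18 [0, np.float64(0.0498), np.float64(0.1156), 0.05, 0, 0]
20 [0, np.float64(0.053), np.float64(0.1293), 0.0556, 0, 0]
22 [0, np.float64(0.0558), np.float64(0.143), 0.0611, 0, 0]
24 [0, np.float64(0.0581), np.float64(0.1569), 0.0667, 0, 0]
25 [0, np.float64(0.059), np.float64(0.1638), 0.0694, 0, 0]
30 [0, np.float64(0.0619), np.float64(0.1988), 0.0833, 0, 0]
```

Request:
{"method": "send_rows", "body": {"commands": [[[0, 0.0174, 0.0305, 0.0139, 0, 0], [0, 0.0322, 0.0623, 0.0278, 0, 0], [0, 0.0441, 0.0953, 0.0417, 0, 0], [0, 0.053, 0.1293, 0.0556, 0, 0], [0, 0.053, 0.1293, 0.0556, 0, 0]]]}}

```text
time_s: 4.1
ee_pos: [531.2, 214.1, 84.2]
ee_rot: [-38.6, 90.0, 23.4]
force: [-0.3, -0.1, 0.0]
gripper_width: 0.4
```

Request:
{"method": "send_rows", "body": {"commands": [[[0, 0.0073, 0.012, 0.0056, 0, 0], [0, 0.0142, 0.0242, 0.0111, 0, 0], [0, 0.0142, 0.0242, 0.0111, 0, 0]]]}}

```text
time_s: 4.47
ee_pos: [531.1, 216.7, 84.1]
ee_rot: [-25.5, 90.0, 32.4]
force: [-0.1, 0.4, -0.4]
gripper_width: 0.7
```

Request:
{"method": "send_rows", "body": {"commands": [[[0, 0.0073, 0.012, 0.0056, 0, 0], [0, 0.0142, 0.0242, 0.0111, 0, 0], [0, 0.0142, 0.0242, 0.0111, 0, 0]]]}}

```text
time_s: 4.85
ee_pos: [531.1, 219.6, 84.0]
ee_rot: [-11.6, 90.0, 42.3]
force: [0.1, -0.3, 1.0]
gripper_width: 0.3
```

```bash
cat > look.py <<'E'
import sys
from workcell import env
import cv2,numpy as np
i=sys.argv[1]
s=env.state();print(s["time_s"],s["ee_pos"],s["force"],s["torque"])
p,d=env.grab_frame("side");cv2.imwrite(f"pics/side{i}.png",p[:,:,::-1])
q,_=env.grab_frame("scene");cv2.imwrite(f"pics/scene{i}.png",q[:,:,::-1])
a=p[245:395,195:385,::-1];b=q[170:310,310:490,::-1]
cv2.imwrite(f"pics/m{i}.png",np.hstack([cv2.resize(a,(400,316),interpolation=cv2.INTER_CUBIC),cv2.resize(b,(395,316),interpolation=cv2.INTER_CUBIC)]))
E
python3 look.py 3
```

```text
4.85 [531.10608589 219.62543947  83.95582197] [ 0.05522462 -0.29893029  1.01005061] [-0.01451714  0.01184779 -0.00094065]
```

View pics/m3.png

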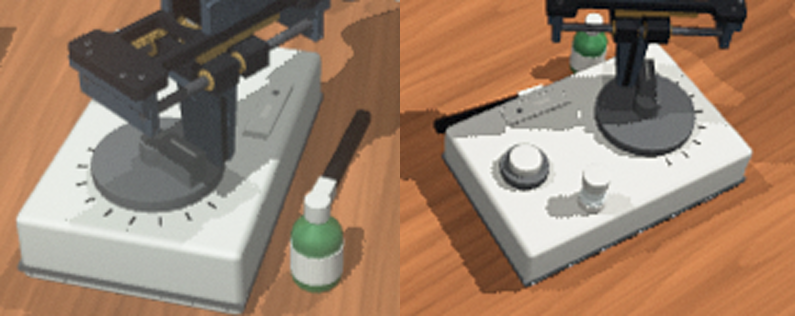

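Request:
{"method": "send_rows", "body": {"commands": [[[0, 0.0073, 0.012, 0.0056, 0, 0], [0, 0.0142, 0.0242, 0.0111, 0, 0], [0, 0.0142, 0.0242, 0.0111, 0, 0]]]}}

```text
time_s: 5.32
ee_pos: [531.3, 222.2, 83.9]
ee_rot: [-167.7, 90.0, -117.8]
force: [-0.9, -0.3, 0.3]
gripper_width: 0.5
```

Request:
{"method": "send_rows", "body": {"commands": [[[0, 0.0073, 0.012, 0.0056, 0, 0], [0, 0.0142, 0.0242, 0.0111, 0, 0], [0, 0.0142, 0.0242, 0.0111, 0, 0]]]}}

```text
time_s: 5.7
ee_pos: [531.9, 225.1, 83.9]
ee_rot: [-6.9, 90.0, 39.0]
force: [-0.8, -1.3, 0.3]
gripper_width: 0.4
```

```bash
python3 look.py 4
```

```text
5.7 [531.85163748 225.09112633  83.91994082] [-0.7563211  -1.28607422  0.2874698 ] [-0.41575137 -0.01344157  0.05339701]
```

View pics/m4.png

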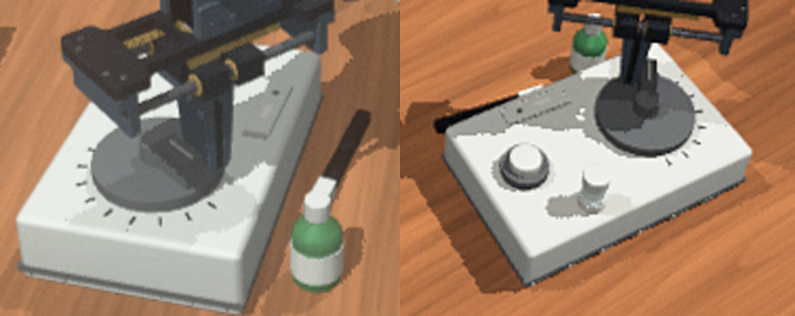

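Request:
{"method": "send_rows", "body": {"commands": [[[0, 0.0073, 0.012, 0.0056, 0, 0], [0, 0.0073, 0.012, 0.0056, 0, 0]]]}}

```text
time_s: 6.05
ee_pos: [532.2, 226.8, 84.0]
ee_rot: [20.3, 90.0, 64.1]
force: [-0.7, -1.4, 0.2]
gripper_width: 0.4
```

Request:
{"method": "send_rows", "body": {"commands": [[[0, 0.0073, 0.012, 0.0056, 0, 0], [0, 0.0073, 0.012, 0.0056, 0, 0]]]}}

```text
time_s: 6.3
ee_pos: [532.6, 228.2, 84.0]
ee_rot: [17.5, 90.0, 59.3]
force: [-0.2, -0.1, 0.3]
gripper_width: 0.6
```

Request:
{"method": "send_rows", "body": {"commands": [[[0, 0.0073, 0.012, 0.0056, 0, 0], [0, 0.0073, 0.012, 0.0056, 0, 0]]]}}

```text
time_s: 6.55
ee_pos: [533.1, 229.5, 84.0]
ee_rot: [16.1, 90.0, 55.9]
force: [0.2, -0.3, 0.7]
gripper_width: 0.1
```

Request:
{"method": "send_rows", "body": {"commands": [[[0, 0.0073, 0.012, 0.0056, 0, 0], [0, 0.0073, 0.012, 0.0056, 0, 0]]]}}

```text
time_s: 6.8
ee_pos: [533.5, 230.7, 84.0]
ee_rot: [5.0, 90.0, 42.8]
force: [0.2, 0.3, 0.5]
gripper_width: 0.6
```

```bash
python3 look.py 5
```

```text
6.8 [533.51376067 230.70407031  84.0253217 ] [0.21761892 0.33050862 0.48236477] [-0.01708717  0.04515995  0.0049307 ]
```

View pics/m5.png

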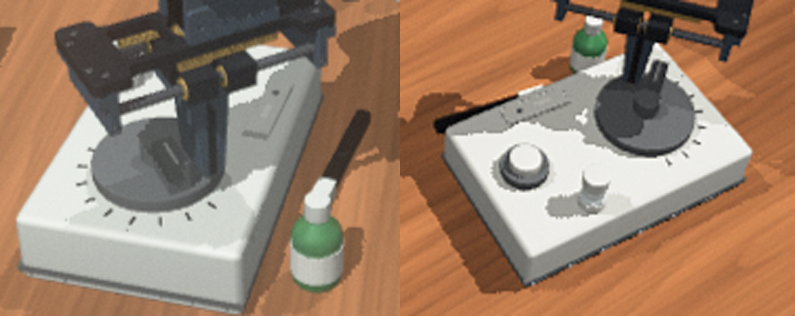

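Click 1 snapped at a finger angle of about 133°, matching the geometry. Going on to click 2, which I expect near 113°.

Request:
{"method": "send_rows", "body": {"commands": [[[0, 0.0073, 0.012, 0.0056, 0, 0], [0, 0.0142, 0.0242, 0.0111, 0, 0], [0, 0.0206, 0.0367, 0.0167, 0, 0], [0, 0.0266, 0.0494, 0.0222, 0, 0], [0, 0.0322, 0.0623, 0.0278, 0, 0], [0, 0.0322, 0.0623, 0.0278, 0, 0]]]}}

```text
time_s: 7.65
ee_pos: [535.8, 236.4, 83.8]
ee_rot: [-168.6, 89.9, -140.8]
force: [-1.0, -1.6, 1.3]
gripper_width: 0.6
```

Request:
{"method": "send_rows", "body": {"commands": [[[0, 0.0073, 0.012, 0.0056, 0, 0], [0, 0.0073, 0.012, 0.0056, 0, 0]]]}}

```text
time_s: 7.9
ee_pos: [537.0, 238.1, 83.9]
ee_rot: [52.6, 90.0, 78.4]
force: [-1.6, -2.5, 1.4]
gripper_width: 0.4
```

Request:
{"method": "send_rows", "body": {"commands": [[[0, 0.0073, 0.012, 0.0056, 0, 0], [0, 0.0073, 0.012, 0.0056, 0, 0]]]}}

```text
time_s: 8.15
ee_pos: [538.1, 239.5, 83.9]
ee_rot: [17.3, 90.0, 41.0]
force: [-0.2, -0.7, 0.2]
gripper_width: 0.6
```

Request:
{"method": "send_rows", "body": {"commands": [[[0, 0.0073, 0.012, 0.0056, 0, 0], [0, 0.0073, 0.012, 0.0056, 0, 0]]]}}

```text
time_s: 8.4
ee_pos: [538.9, 240.7, 84.0]
ee_rot: [23.0, 89.9, 44.7]
force: [-0.9, -0.4, -0.3]
gripper_width: 0.6
```

```bash
python3 look.py 6
```

```text
8.4 [538.92004229 240.7183823   83.99135163] [-0.91350526 -0.41813239 -0.31578942] [-0.1452407   0.03394765 -0.05155643]
```

View pics/m6.png

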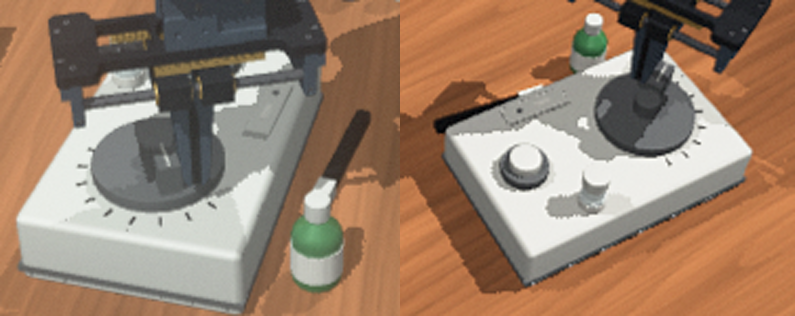

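Click 2 snapped at about 115°, and the wing now points at the third tick. On to click 3.

Request:
{"method": "send_rows", "body": {"commands": [[[0, 0.0073, 0.012, 0.0056, 0, 0], [0, 0.0142, 0.0242, 0.0111, 0, 0], [0, 0.0206, 0.0367, 0.0167, 0, 0], [0, 0.0266, 0.0494, 0.0222, 0, 0], [0, 0.0322, 0.0623, 0.0278, 0, 0], [0, 0.0373, 0.0754, 0.0333, 0, 0], [0, 0.0373, 0.0754, 0.0333, 0, 0]]]}}

```text
time_s: 9.38
ee_pos: [544.3, 246.7, 83.9]
ee_rot: [70.6, 90.0, 80.3]
force: [0.8, -0.2, 0.0]
gripper_width: 0.9
```

Request:
{"method": "send_rows", "body": {"commands": [[[0, 0.0073, 0.012, 0.0056, 0, 0], [0, 0.0073, 0.012, 0.0056, 0, 0]]]}}

```text
time_s: 9.62
ee_pos: [544.6, 247.2, 83.8]
ee_rot: [-163.1, 89.9, -155.4]
force: [-1.2, -1.8, 1.1]
gripper_width: 0.3
```

Request:
{"method": "send_rows", "body": {"commands": [[[0, 0.0073, 0.012, 0.0056, 0, 0], [0, 0.0073, 0.012, 0.0056, 0, 0]]]}}

```text
time_s: 9.88
ee_pos: [546.2, 248.4, 83.9]
ee_rot: [-169.5, 90.0, -163.7]
force: [-2.5, -1.2, 1.0]
gripper_width: 0.1
```

Request:
{"method": "send_rows", "body": {"commands": [[[0, 0.0073, 0.012, 0.0056, 0, 0], [0, 0.0073, 0.012, 0.0056, 0, 0]]]}}

```text
time_s: 10.12
ee_pos: [547.8, 249.5, 83.9]
ee_rot: [18.8, 90.0, 22.5]
force: [-1.2, 0.3, -1.0]
gripper_width: 0.4
```

```bash
python3 look.py 7
```

```text
10.125 [547.82713858 249.45232539  83.91668974] [-1.159428    0.27442414 -0.97030309] [-0.1815986   0.21211397  0.01429941]
```

View pics/m7.png

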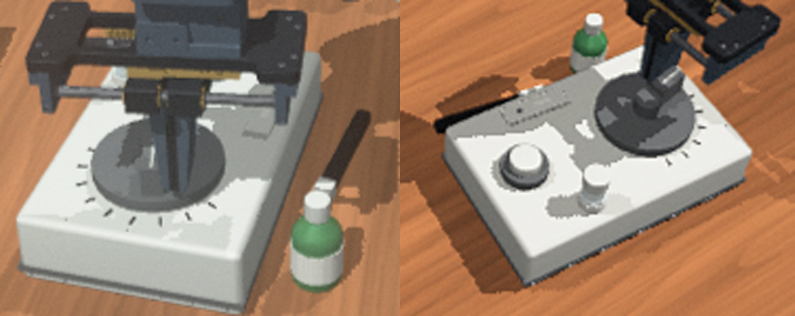

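Run:
```python
import cv2,numpy as np
a=cv2.imread("pics/scene6.png")[180:260,385:465];b=cv2.imread("pics/scene7.png")[180:260,385:465]
cv2.imwrite("pics/z7.png",np.hstack([cv2.resize(x,(400,400),interpolation=cv2.INTER_CUBIC) for x in (a,b)]))
```

```text
(no output)
```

View pics/z7.png

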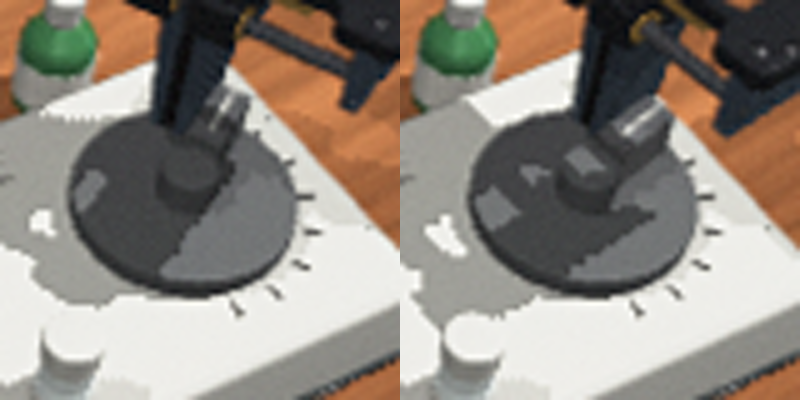

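Run:
```python
from h import *
K,T=load("scene")
for off,l in ((0,[(212,118),(240,93)]),(400,[(622,135),(662,99)])):
    a,b=[onz(K,T,385+(x-off+.5)/5-.5,180+(y+.5)/5-.5,96) for x,y in l]
    print(a,b,np.degrees(np.arctan2(*(b-a)[:2][::-1])),np.degrees(np.arctan2(*(b[:2]-C)[::-1])))
```

```text
[560.15438115 237.01534343  96.        ] [555.59806602 257.04970598  96.        ] 102.81256250017724 111.31140360959459
[570.08563188 234.13077013  96.        ] [563.59166908 262.7582222   96.        ] 102.78090053806511 99.52129680162201
```

The wing is part-way, so click 3 has not snapped yet. Continuing in small steps.

Request:
{"method": "send_rows", "body": {"commands": [[[0, 0.0073, 0.012, 0.0056, 0, 0], [0, 0.0073, 0.012, 0.0056, 0, 0]]]}}

```text
time_s: 10.48
ee_pos: [549.0, 250.3, 84.0]
ee_rot: [25.2, 90.0, 26.9]
force: [0.1, -0.5, -0.4]
gripper_width: 0.5
```

Request:
{"method": "send_rows", "body": {"commands": [[[0, 0.0073, 0.012, 0.0056, 0, 0], [0, 0.0073, 0.012, 0.0056, 0, 0], [0, 0.0073, 0.012, 0.0056, 0, 0]]]}}

```text
time_s: 10.85
ee_pos: [550.2, 251.1, 84.1]
ee_rot: [29.7, 89.9, 29.4]
force: [-0.0, 0.6, -0.4]
gripper_width: 0.5
```

```bash
cat >> look.py <<'E'
cv2.imwrite(f"pics/z{i}.png",np.hstack([cv2.resize(p[290:360,225:310,::-1],(400,330),interpolation=cv2.INTER_CUBIC),cv2.resize(q[180:260,380:477,::-1],(400,330),interpolation=cv2.INTER_CUBIC)]))
E
python3 look.py 8
```

```text
10.85 [550.18678968 251.05445838  84.11006242] [-0.01415551  0.58903263 -0.44741528] [-0.08122518  0.09734717  0.01663319]
```

View pics/z8.png

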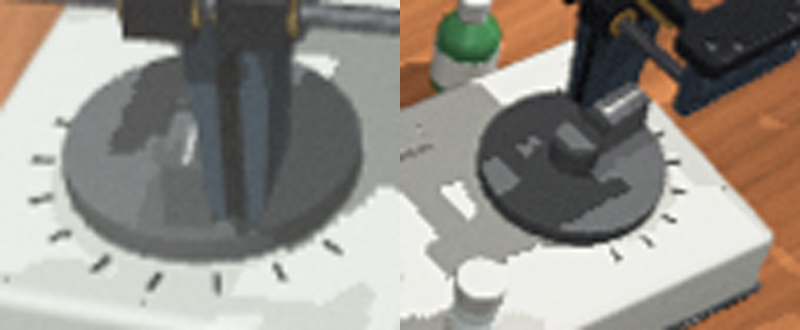

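Run:
```python
from h import *
K,T=load("scene");Ks,Ts=load("side")
for th in (104.6,94.6,84.6,64.6,44.6):
    a=np.radians(th);w=np.array([np.cos(a),np.sin(a)])
    o=[]
    for r in (16,43):
        P=np.r_[C+r*w,96]; s=proj(K,T,P); d=proj(Ks,Ts,P)
        o+=[((s[0]-380)*4.124+400).round(),((s[1]-180)*4.125).round(),((d[0]-225)*4.706).round(),((d[1]-290)*4.714).round()]
    print(th,"scene",o[0:2],o[4:6],"side",o[2:4],o[6:8])
```

```text
104.6 scene [np.float64(596.0), np.float64(108.0)] [np.float64(625.0), np.float64(80.0)] side [np.float64(205.0), np.float64(109.0)] [np.float64(206.0), np.float64(163.0)]
94.6 scene [np.float64(600.0), np.float64(111.0)] [np.float64(636.0), np.float64(87.0)] side [np.float64(196.0), np.float64(110.0)] [np.float64(182.0), np.float64(163.0)]
84.6 scene [np.float64(603.0), np.float64(114.0)] [np.float64(645.0), np.float64(96.0)] side [np.float64(188.0), np.float64(109.0)] [np.float64(159.0), np.float64(161.0)]
64.6 scene [np.float64(608.0), np.float64(122.0)] [np.float64(658.0), np.float64(116.0)] side [np.float64(173.0), np.float64(105.0)] [np.float64(118.0), np.float64(149.0)]
44.6 scene [np.float64(609.0), np.float64(130.0)] [np.float64(662.0), np.float64(138.0)] side [np.float64(162.0), np.float64(97.0)] [np.float64(89.0), np.float64(128.0)]
```

Run:
```python
from workcell import env
import cv2,numpy as np
s=env.state();c=env.get_calibration("wrist");p,d=env.grab_frame("wrist")
np.savez("wrist9c.npz",mtx=c["mtx"],T=c["camera_from_world"]);cv2.imwrite("pics/wrist9.png",p[:,:,::-1])
cv2.imwrite("pics/w9.png",cv2.resize(p[150:350,200:440,::-1],None,fx=3,fy=3,interpolation=cv2.INTER_CUBIC))
a=cv2.imread("pics/side8.png")[285:365,220:315];cv2.imwrite("pics/s8.png",cv2.resize(a,None,fx=7,fy=7,interpolation=cv2.INTER_CUBIC))
```

```text
(no output)
```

View pics/w9.png

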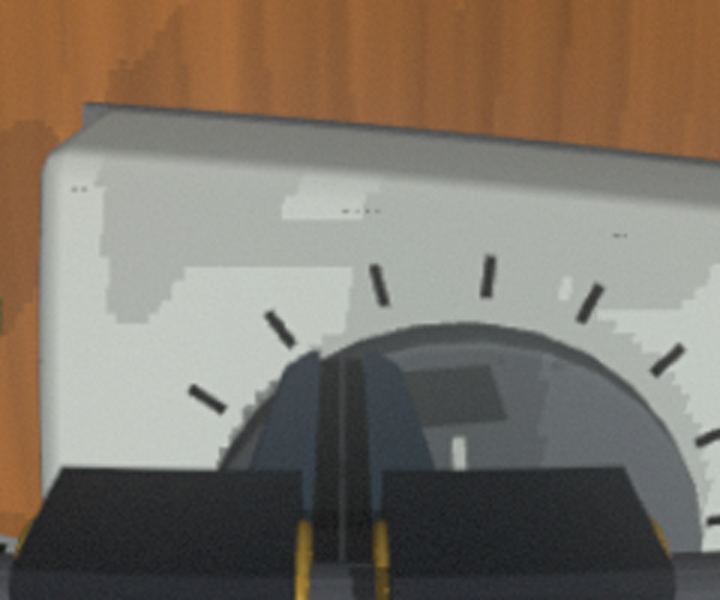

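View pics/s8.png

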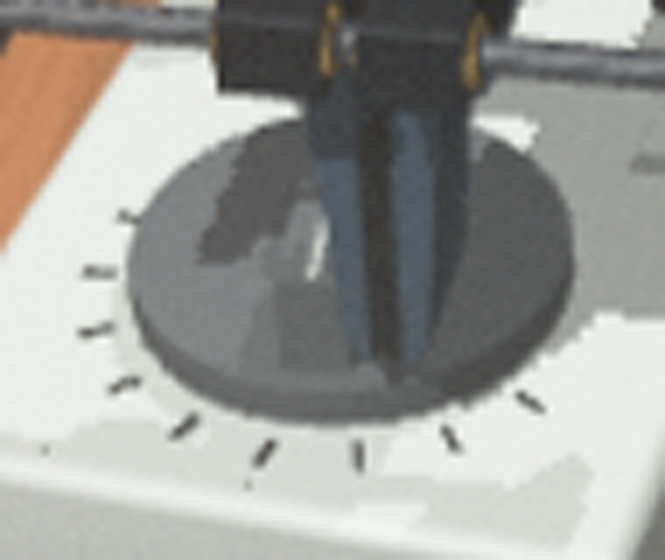

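Run:
```python
from h import *
K,T=load("wrist",9)
f=lambda u,v:(200+(u+.5)/3-.5,150+(v+.5)/3-.5)
P=np.array([wonz(K,T,*f(*t),60)[:2] for t in [(207,399),(281,328),(380,285),(490,277),(590,302),(667,360),(708,437)]])
from scipy.optimize import least_squares
r=least_squares(lambda x:np.hypot(*(P-x[:2]).T)-x[2],[570,217,58]).x;print(r,np.degrees(np.arctan2(*(P-r[:2]).T[::-1])).round(1))
for t in [(459,438),(459,468)]:
    p=wonz(K,T,*f(*t),96)[:2];print(p,np.degrees(np.arctan2(*(p-r[:2])[::-1])),np.degrees(np.arctan2(*(p-C)[::-1])),np.hypot(*(p-r[:2])))
for t in [(400,372),(490,366),(505,418),(418,426)]:
    print([wonz(K,T,*f(*t),z)[:2].round(1) for z in (72,96)])
from workcell import env
print(env.state()["ee_pos"])
```

```text
[572.08104872 216.43949652  57.02460617] [145.6 124.9 104.6  84.   63.9  43.6  23.6]
[569.14031963 257.38698823] 94.10776279089383 93.04590180357437 41.05295318835332
[569.34017625 252.05684695] 94.40042652019437 93.18162846943315 35.72265434899572
[array([561. , 259.1]), array([559.6, 268.7])]
[array([577. , 260.1]), array([573.5, 269.6])]
[array([580.2, 249.9]), array([576.3, 260.7])]
[array([564.4, 248.5]), array([562.6, 259.6])]
[550.04974193 250.94244617  84.10116691]
```

The wrist view puts the wing line at about 94°, right at the half-way point between stops 2 and 3. Click 3 is about to snap, so one more small step.

Request:
{"method": "send_rows", "body": {"commands": [[[0, 0.0073, 0.012, 0.0056, 0, 0], [0, 0.0073, 0.012, 0.0056, 0, 0], [0, 0.0073, 0.012, 0.0056, 0, 0]]]}}

```text
time_s: 11.38
ee_pos: [551.1, 251.6, 84.0]
ee_rot: [47.9, 90.0, 45.6]
force: [0.5, -0.6, 0.2]
gripper_width: 0.7
```

```bash
cat > look2.py <<'E'
import sys
from workcell import env
import cv2,numpy as np
i=sys.argv[1]
s=env.state();c=env.get_calibration("wrist");p,d=env.grab_frame("wrist")
print(s["time_s"],s["ee_pos"],s["force"])
np.savez(f"wrist{i}c.npz",mtx=c["mtx"],T=c["camera_from_world"]);cv2.imwrite(f"pics/wrist{i}.png",p[:,:,::-1])
q,_=env.grab_frame("scene");cv2.imwrite(f"pics/scene{i}.png",q[:,:,::-1])
cv2.imwrite(f"pics/w{i}.png",np.hstack([cv2.resize(p[200:330,240:440,::-1],(460,300),interpolation=cv2.INTER_CUBIC),cv2.resize(q[180:260,385:470,::-1],(319,300),interpolation=cv2.INTER_CUBIC)]))
E
python3 look2.py 10
```

```text
11.375 [551.07675998 251.62118344  83.96035958] [ 0.53718148 -0.61114989  0.20212256]
```

View pics/w10.png

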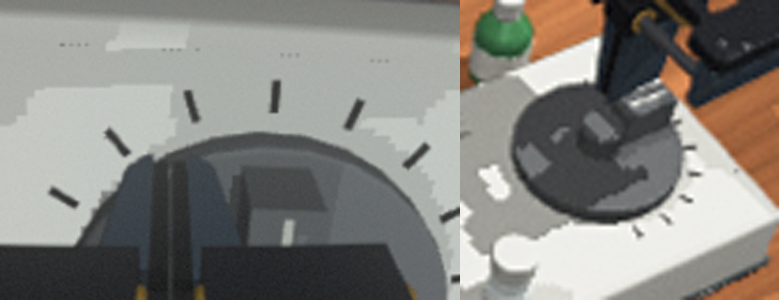

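```bash
cat > wang.py <<'E'
import sys
from h import *
i,u,v,u2,v2=map(float,sys.argv[1:])
K,T=load("wrist",int(i))
for a,b in((u,v),(u2,v2)):
    p=wonz(K,T,240+(a+.5)/2.3-.5,200+(b+.5)/2.308-.5,96)[:2];print(p,np.degrees(np.arctan2(*(p-[572,216.5])[::-1])))
E
python3 wang.py 10 290 222 288 244
```

```text
[576.64512764 256.97678524] 83.45335903794218
[576.30540426 251.90153749] 83.06595116134707
```

Click 3 is confirmed: wing at about 83.3°, stop 3 at 84.4°, with a gap to the finger. For click 4 I'll go to 72° first, then step and look each time.

Request:
{"method": "send_rows", "body": {"commands": [[[0, 0.0073, 0.012, 0.0056, 0, 0], [0, 0.0142, 0.0242, 0.0111, 0, 0], [0, 0.0206, 0.0367, 0.0167, 0, 0], [0, 0.0266, 0.0494, 0.0222, 0, 0], [0, 0.0322, 0.0623, 0.0278, 0, 0], [0, 0.0373, 0.0754, 0.0333, 0, 0], [0, 0.0419, 0.0886, 0.0389, 0, 0], [0, 0.0461, 0.102, 0.0444, 0, 0], [0, 0.0461, 0.102, 0.0444, 0, 0], [0, 0.0461, 0.102, 0.0444, 0, 0]]]}}

```text
time_s: 12.72
ee_pos: [561.8, 255.8, 84.0]
ee_rot: [35.8, 90.0, 17.5]
force: [0.1, 0.6, -0.4]
gripper_width: 0.3
```

```bash
python3 look2.py 11
```

```text
12.725 [561.78721426 255.82663849  83.97560591] [ 0.09984271  0.58677041 -0.38824078]
```

View pics/w11.png

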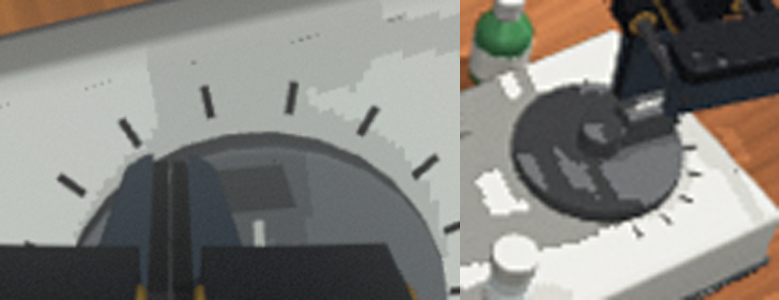

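```bash
python3 wang.py 11 259 222 259 244
```

```text
[581.9277785  256.10646694] 75.9281420195497
[580.53894031 251.22295412] 76.18418271133929
```

Request:
{"method": "send_rows", "body": {"commands": [[[0, 0.0073, 0.012, 0.0056, 0, 0], [0, 0.0073, 0.012, 0.0056, 0, 0], [0, 0.0073, 0.012, 0.0056, 0, 0]]]}}

```text
time_s: 13.2
ee_pos: [562.9, 256.1, 84.0]
ee_rot: [39.7, 90.0, 19.4]
force: [-0.2, 0.0, 0.2]
gripper_width: 0.3
```

```bash
python3 look2.py 12
```

```text
13.2 [562.93075025 256.13716718  84.00350462] [-0.19149993  0.03228911  0.15484571]
```

View pics/w12.png

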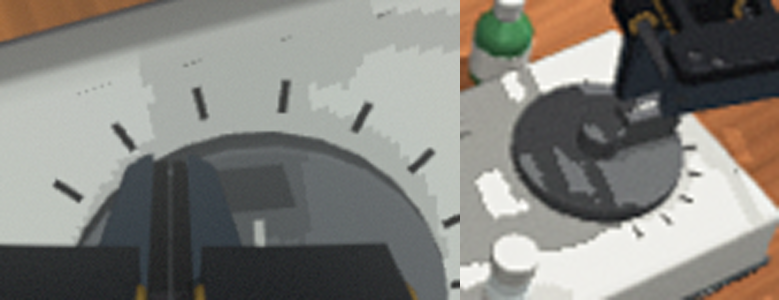

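Request:
{"method": "send_rows", "body": {"commands": [[[0, 0.0073, 0.012, 0.0056, 0, 0], [0, 0.0073, 0.012, 0.0056, 0, 0], [0, 0.0073, 0.012, 0.0056, 0, 0]]]}}

```text
time_s: 13.68
ee_pos: [564.3, 256.4, 84.0]
ee_rot: [38.7, 90.0, 16.4]
force: [-0.8, -0.2, 0.6]
gripper_width: 0.4
```

```bash
python3 look2.py 13
```

```text
13.675 [564.26073057 256.3702104   83.99737941] [-0.79203668 -0.16631863  0.62442079]
```

View pics/w13.png

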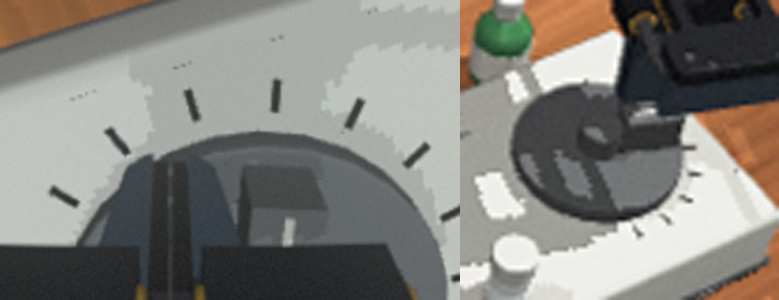

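```bash
python3 wang.py 13 290 222 288 244
```

```text
[590.39789809 252.73622376] 63.08213039334853
[588.34160859 248.08506021] 62.64367236937615
```

Request:
{"method": "send_rows", "body": {"commands": [[[0, 0, -0.05, 0, 0, 0], [0, 0, -0.12, 0, 0, 0], [-0.05, 0, -0.15, 0, 0, 0], [-0.3, 0, -0.15, 0, 0, 0], [-0.6, 0, -0.15, 0, 0, 0], [-0.9, 0, -0.15, 0, 0, 0], [-0.9, 0, -0.15, 0, 0, 0]]]}}

```text
time_s: 14.65
ee_pos: [551.6, 262.9, 176.9]
ee_rot: [47.3, 89.6, 25.0]
force: [-0.3, -0.9, -1.1]
gripper_width: 0.8
```

```bash
python3 look2.py 14
python3 - <<'E'
import cv2
cv2.imwrite("pics/w14b.png",cv2.resize(cv2.imread("pics/wrist14.png")[120:340,120:460],None,fx=2.3,fy=2.3,interpolation=cv2.INTER_CUBIC))
E
```

```text
14.65 [551.61472594 262.87004309 176.9359091 ] [-0.28707136 -0.89606571 -1.07473577]
```

View pics/w14b.png

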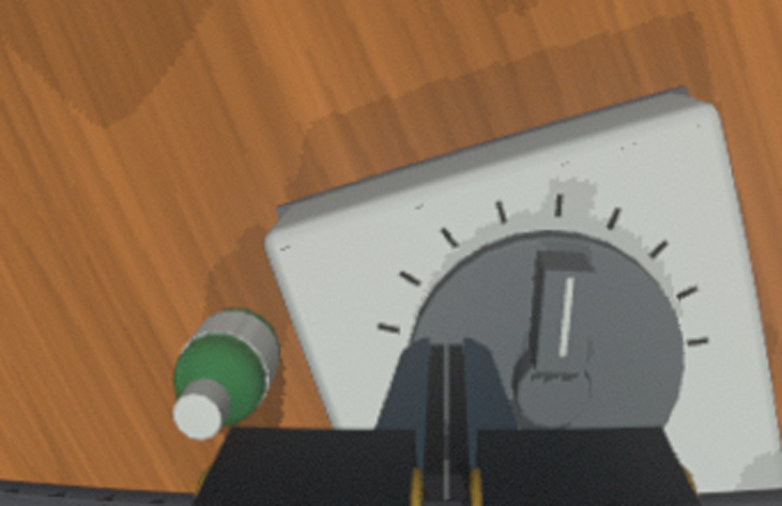

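View pics/w14.png

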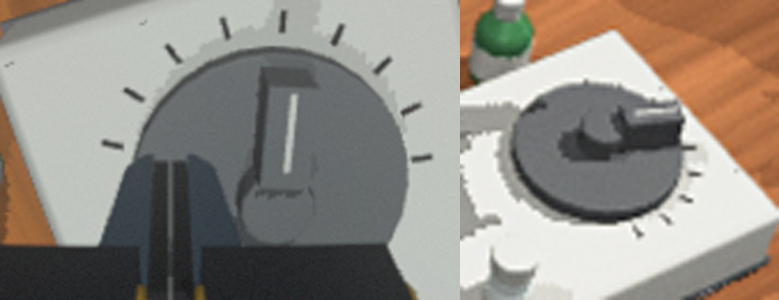

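The lifted view shows the wing line (563,355)→(569,280) pointing at the fifth tick (559,206), i.e. stop 4. The measured angle is 63° against 64.4° nominal. Next is the button.

Run:
```python
from workcell import env
from h import *
s=env.state();R=eul(s["ee_rot"]);p=s["ee_pos"]
z=R.as_matrix()[:,2];print(p,np.degrees(np.arctan2(z[1],z[0])),R.as_matrix()[:,0])
# button estimates
K,T=load("wrist",1);print("wrist btn",wonz(K,T,198,296,81))
d=R.inv().apply(np.array([558.2,77.5,110])-p);print(d)
```

```text
[549.79949497 261.98494908 173.64603373] -22.32248258381265 [-3.59077130e-04 -1.20147749e-04 -9.99999928e-01]
wrist btn [557.57549396  78.85824697  81.        ]
[  63.66517819 -167.45335872   77.86013276]
```

Request:
{"method": "send_rows", "body": {"commands": [[[0, -0.3, 0.14, 0, 0, 0], [0, -0.57, 0.26, 0, 0, 0], [0, -0.84, 0.39, 0, 0, 0]]]}}

```text
time_s: 15.12
ee_pos: [553.3, 168.5, 172.1]
ee_rot: [-141.8, 89.8, -164.1]
force: [0.2, -0.2, 0.3]
gripper_width: 0.4
```

Request:
{"method": "send_rows", "body": {"commands": [[[0, -0.3, 0.14, 0, 0, 0], [0, -0.57, 0.26, 0, 0, 0], [0, -0.83, 0.39, 0, 0, 0], [0.3, -0.83, 0.39, 0, 0, 0], [0.6, -0.83, 0.39, 0, 0, 0], [0.6, -0.83, 0.39, 0, 0, 0], [0.6, -0.83, 0.39, 0, 0, 0]]]}}

```text
time_s: 16.0
ee_pos: [559.2, 78.1, 114.2]
ee_rot: [69.5, 90.0, 47.2]
force: [-0.2, 0.6, 0.8]
gripper_width: 0.5
```

Run:
```python
from workcell import env
import cv2,numpy as np
s=env.state();print(s["time_s"],s["ee_pos"],s["force"])
p,d=env.grab_frame("side");q,_=env.grab_frame("scene")
np.save("t.npy",0)
cv2.imwrite("pics/side15.png",p[:,:,::-1]);cv2.imwrite("pics/scene15.png",q[:,:,::-1])
cv2.imwrite("pics/b15.png",np.hstack([cv2.resize(p[200:320,220:380,::-1],(400,300)),cv2.resize(q[170:290,310:470,::-1],(400,300))]))
```

```text
16.0 [559.18890477  78.11773367 114.15799539] [-0.23138233  0.61596717  0.83670678]
```

View pics/b15.png

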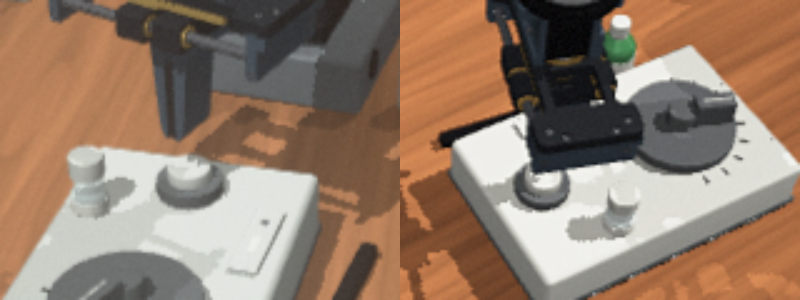

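Request:
{"method": "send_rows", "body": {"commands": [[[0.1, 0, 0, 0, 0, 0], [0.2, 0, 0, 0, 0, 0], [0.28, 0, 0, 0, 0, 0], [0.32, 0, 0, 0, 0, 0], [0.34, 0, 0, 0, 0, 0], [0.34, 0, 0, 0, 0, 0]]]}}

```text
time_s: 16.85
ee_pos: [558.6, 77.9, 80.0]
ee_rot: [-157.5, 90.0, -179.8]
force: [-2.9, -1.5, 2.6]
gripper_width: 0.8
```

Request:
{"method": "send_rows", "body": {"commands": [[[0.02, 0, 0, 0, 0, 0], [0.03, 0, 0, 0, 0, 0], [0.03, 0, 0, 0, 0, 0]]]}}

```text
time_s: 17.23
ee_pos: [559.0, 78.0, 77.2]
ee_rot: [47.1, 90.0, 24.7]
force: [-2.6, 0.9, 4.7]
gripper_width: 0.5
```

Request:
{"method": "send_rows", "body": {"commands": [[[0.015, 0, 0, 0, 0, 0], [0.015, 0, 0, 0, 0, 0], [0.015, 0, 0, 0, 0, 0]]]}}

```text
time_s: 17.6
ee_pos: [559.1, 78.0, 76.3]
ee_rot: [36.9, 90.0, 14.6]
force: [-3.5, -0.1, 8.9]
gripper_width: 0.6
```

Request:
{"method": "send_rows", "body": {"commands": [[[0.01, 0, 0, 0, 0, 0], [0.01, 0, 0, 0, 0, 0], [0.01, 0, 0, 0, 0, 0]]]}}

```text
time_s: 17.98
ee_pos: [559.1, 78.0, 76.1]
ee_rot: [32.9, 89.9, 10.6]
force: [-5.1, -1.7, 14.1]
gripper_width: 0.6
```

Run:
```python
from workcell import env
import cv2,numpy as np
s=env.state();print(s["time_s"],s["ee_pos"],s["force"])
p,d=env.grab_frame("side");q,_=env.grab_frame("scene")
cv2.imwrite("pics/b16.png",np.hstack([cv2.resize(p[230:300,260:350,::-1],(400,311)),cv2.resize(q[200:270,330:420,::-1],(400,311))]))
```

```text
17.975 [559.06914113  77.98528309  76.13821143] [-5.11687391 -1.70798709 14.09322618]
```

View pics/b16.png

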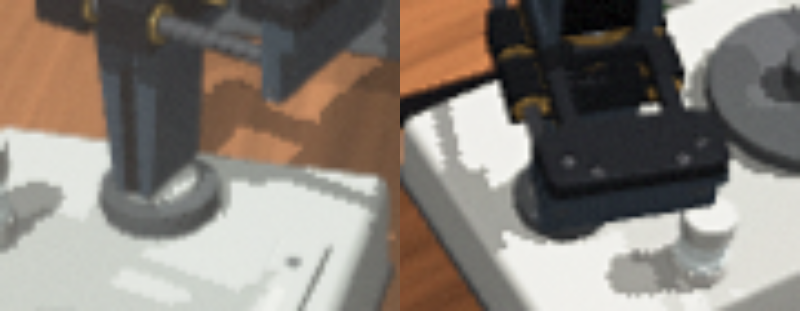

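The button is bottomed: 14 N, and only 0.2 mm of travel for the last 1 mm commanded. Lifting clear.

Request:
{"method": "send_rows", "body": {"commands": [[[-0.06, 0, 0, 0, 0, 0], [-0.15, 0, 0, 0, 0, 0], [-0.4, 0, 0, 0, 0, 0], [-0.7, 0, 0, 0, 0, 0], [-0.95, 0, 0, 0, 0, 0]]]}}

```text
time_s: 18.7
ee_pos: [559.7, 78.0, 170.5]
ee_rot: [31.5, 89.9, 9.2]
force: [1.1, -0.9, 0.6]
gripper_width: 0.6
```

Request:
{"method": "send_rows", "body": {"commands": [[[-0.3, -0.2, -0.1, 0, 0, 0], [-0.5, -0.5, -0.5, 0, 0, 0], [-0.5, -0.7, -0.9, 0, 0, 0], [-0.5, -0.7, -0.9, 0, 0, 0], [-0.5, -0.7, -0.9, 0, 0, 0], [-0.5, -0.7, -0.9, 0, 0, 0]]]}}

```text
time_s: 19.45
ee_pos: [450.4, 47.5, 219.3]
ee_rot: [36.3, 90.0, 14.0]
force: [-0.3, 0.2, -0.5]
gripper_width: 0.6
```

Run:
```python
from workcell import env
import cv2,numpy as np
s=env.state();print(s["time_s"],s["ee_pos"],s["force"],s["qvel"].round(2))
p,d=env.grab_frame("side");q,dq=env.grab_frame("scene")
cv2.imwrite("pics/side17.png",p[:,:,::-1]);cv2.imwrite("pics/scene17.png",q[:,:,::-1])
cv2.imwrite("pics/b17.png",np.hstack([cv2.resize(p[240:390,190:390,::-1],(400,300),interpolation=cv2.INTER_CUBIC),cv2.resize(q[170:305,310:490,::-1],(400,300),interpolation=cv2.INTER_CUBIC)]))
from h import *
for n,dd in(("side",d),("scene",dq)):
    K,T=load(n);vv,uu=np.mgrid[0:480,0:640]
    W=(np.stack([(uu-K[0,2])/K[0,0],-(vv-K[1,2])/K[1,1],-np.ones_like(uu,float)],-1)*dd[...,None]-T[:3,3])@T[:3,:3]
    m=np.hypot(W[...,0]-558,W[...,1]-77.5)<11;m&=(W[...,2]>50)&(W[...,2]<100);print(n,m.sum(),np.median(W[...,2][m]) if m.any() else None)
```

```text
19.45 [450.38555351  47.53867485 219.28728779] [-0.30586342  0.1618637  -0.5144371 ] [-0.02  0.3   0.18 -0.04  0.19 -0.03]
side 68 81.4567991743597
scene 69 81.30451332224831
```

View pics/b17.png

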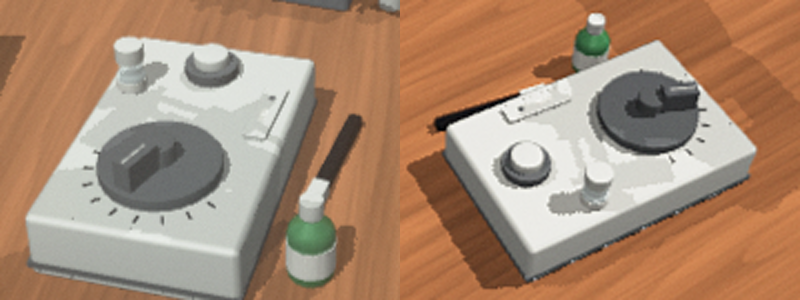

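View pics/side17.png

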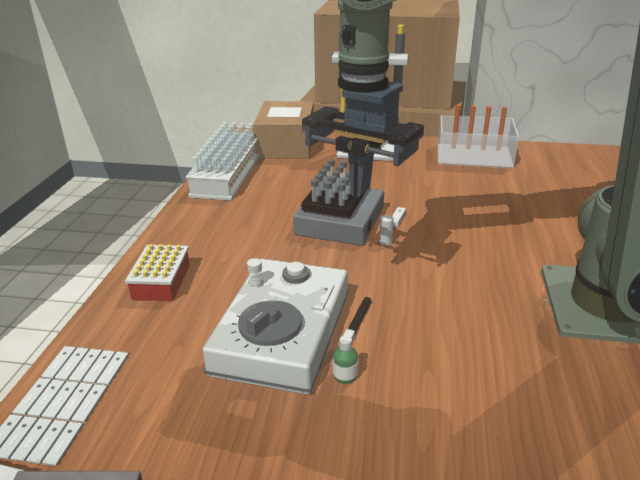

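Run:
```python
import cv2,numpy as np
a=cv2.imread("pics/side17.png")[295:350,225:310];cv2.imwrite("pics/z17.png",cv2.resize(a,None,fx=8,fy=8,interpolation=cv2.INTER_CUBIC))
```

```text
(no output)
```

View pics/z17.png

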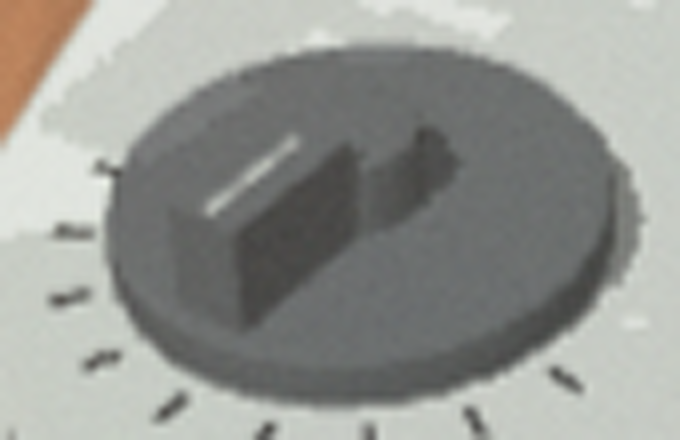

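Run:
```python
from h import *
K,T=load("side")
a,b=[onz(K,T,225+(x+.5)/8-.5,295+(y+.5)/8-.5,96) for x,y in ((295,139),(207,212))]
print(a,b,np.degrees(np.arctan2(*(b-a)[:2][::-1])),np.degrees(np.arctan2(*(b[:2]-[571.3,217])[::-1])))
from workcell import env
env.job_done()
```

```text
[578.70240072 230.75155226  96.        ] [589.66731461 254.41882176  96.        ] 65.14197378438094 63.85553417973774
the job is handed in; nothing more can be done
```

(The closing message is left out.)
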